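Seat a plug-in module in the test dock and clamp it

ROBOT

A 6-joint arm with a two-finger parallel gripper is mounted at the origin on a cart in front of the work surface, level with it; the furniture and walls round the work are solid. World frame = base frame: x ahead of the robot, y to its left, z up, the work surface at z = 0. Lengths are in m, angles in rad, forces in N, time in s.
With the tool pointing down it reaches from about 0.15 to 0.775 m from the base axis. Payload 6.1 kg.
Tool frame: the origin (TCP) lies between the finger pads; the fingertips stand 14 mm ahead of it and the grasp point (between the pads) lies 5 mm behind it; z points along the fingers, y is the line along which they close (so a half turn about z gives the same grasp; the last joint's range is limited). The gripper opens to 85 mm and grips with 20 to 120 N. Pads are 22 mm wide; open, the fingers measure 114 mm over their backs; the gripper's body (76 mm by 85 mm) begins 54 mm behind the grasp point. The pads swing forward as they close: fully open they stand 13 mm farther back than shut.
Start: joints at [-1.156, 0.126, -0.04, 1.405, 0, 1.571], TCP at [0.212, -0.48, 0.245] pointing down, gripper open.
Joint ranges: [-2.72, 2.72], [-0.95, 1.95], [-1.27, 1.35], [-1.78, 2.02], [-1.46, 1.47], [-3.14, 3.14]. Speed limits (rad/s): [2.39, 2.39, 3.01, 3.14, 3.14, 3.14].

INTERFACE

Orientations are given as a unit quaternion [w, x, y, z].
In Python, from plant import r gives the robot as it stands.
- The arm moves only by the tool jog_arm, never from a script. Its argument "moves" is text: rows parted by semicolons, each of 7 numbers parted by spaces: the shift along the tool's x, y, z in mm, then the turn, a rotation vector about the tool's x, y, z in rad, then the opening, from 0 (shut) to 1 (fully open). In form: x y z ax ay az hand; .... A call has 1 to 12 rows; each row is the pose to reach, as a shift and turn from the pose commanded when the call began, along the tool's axes at that moment; what a row does not reach only later rows make up. A row lasts 1/12 s, in which the tool goes at most 41.7 mm and 7.16 degrees, less where a joint would pass 70% of its speed; a pose out of reach is approached as far as the arm can. A call with a gripper value outside its range is refused whole. The fingers move at their own pace and stop on an object; "grip_force" is the grip in N (left out, the last holds). Time passes only in rows, so rows that repeat a pose let the fingers close. It gives the time, the measured TCP pose, the force, the opening and the grip force at its end, in the units of the state.
- r.get_state(): the state, without advancing time (a new reading comes with each control period).
- r.snapshot(name): name is "scene" or "top"; returns a dict with "image" (420x560x3 uint8, red, green, blue), "z_map" (420x560 float32, m along the optical axis (not along the pixel's ray), 0 where there is no reading), "fov_y" (degrees; the focal length in pixels is half the picture's height over the tangent of half this angle, whatever the lens; pixels are square), "cx", "cy" (the principal point, pixels), "R" (3x3) and "t" (3): a world point X has camera coordinates R X + t. Camera axes: x right, y down, z forward; pixel columns grow to the right and rows downward; lengths in m; the calibration is good to about 2 mm. A picture is of the moment at which its call begins.
- r.finish_job(): hands the job in; it is judged then, once.
The state is a dict: "clock": time; "q": joint angles; "dq": joint speeds; "effort": joint torques, N m; "position": TCP position; "ee_rot": TCP orientation; "ft_force": force on the tool from outside, world axes, zero at the start; "moment": the same for the moment, N m; "width": finger opening in m; "grip_force": force on a finger pad.
Only numpy, scipy, OpenCV 4.12 (cv2) and the standard library are available. Lean on these libraries where they do the work, as an engineer would, in place of code of your own. Each camera call takes 0.05 s, during which the arm holds its last target. There are 200 camera calls.

TASK

Load the plug-in module into the test dock for its test: take it by its blue grip and slide it, gold contacts first, into the dock's bay, past the catch and on until you feel it come up firmly against the hidden stop, without ramming it. Then let go and swing the red-handled hold-down lever fully down onto the module. Leave the other things on the bench where they are.

Things in the scene. Friction and masses are not known exactly. Their poses are not given: they have to be found in the camera images.
- module: Loose plug-in module, 0.15 kg: finned aluminium case 110 mm long (x), 60 wide (y), 32 high, black front panel (68 wide, 37 high) at its -x end, blue grip before it, gold contacts on the +x nose, sloped upper nose edge, 7 mm wide catch groove across the top 25 mm behind the nose. Origin: on the underside, 65 mm behind the nose, 45 mm before the panel's back. Lies flat, grip roughly to the robot.
- module_grip (a point): Centre of the module's blue grip, at (-68, 0, 27) mm in the module's frame: an upright ribbed block 14 mm wide (y), 36 mm long (x from -85 to -49 mm), its faces 10 to 44 mm above the module's underside. Pinch it across its 14 mm. The module is nose-heavy there: hold it firmly (30 N or more).
- dock: Test dock, fixed on the mat: grey sheet-metal bay 146 mm long (x), 112 mm wide over its base plate, roof 51 mm high, open at its front (-x), closed at the back. Origin: centre of its underside; the module slides in along +x. The module's nose must enter level and straight.
- bay_mouth (a point): Centre of the bay's mouth on the bay's floor, at (-60, 0, 10) mm in the dock's frame. Inside, the bay is 62.4 mm wide and 38 mm high, so the module has 1.2 mm on each side; flared lead-ins and a sloping sill reach 17 mm in front of it. From about 48 mm in, a roller catch and friction resist with up to about 7 N; this is not yet the stop.
- contacts (a joint): Push-in of the sprung contact block hidden in the bay (m): 0 untouched, 0.0025 as the catch clicks in, 0.005 with the module held by the catch, 0.006 at the firm stop. It springs back if the catch does not hold. Block and catch are bolted up anywhere along a 24 mm span, out of sight: the firm stop comes when the nose is 75 to 99 mm past the mouth. Stop pushing at about 12 N; over 35 N is ramming.
- hold_down (a joint): Angle of the hold-down lever (rad): 0 fully down, level over the roof; grows as it swings up and back; it starts at 0.95 to 1.2. A stiff friction hinge keeps it where it is left; 3 to 6 N at its handle moves it. Down, its spring foot presses on the module's top through a slot in the roof.
- lever_grip (a point): Centre of the lever's red handle bar, a round bar 15 mm thick and 40 mm long along the dock's y. It swings about lever_hinge at 115 mm radius in the dock's x-z plane, up and away from the robot as it opens; when down it lies 63 mm above the mat, above the mouth.
- lever_hinge (a point): Axis of the hold-down lever (along the dock's y), at (55, 0, 62) mm in the dock's frame.
- capacitor_06: Black can capacitor standing on the mat, 30 mm across, 48 mm high, a bystander. Origin: centre of its underside.
- capacitor_08: Another such capacitor, a bystander.
- capacitor_09: Another such capacitor, a bystander.
There are look-alikes about, which are no part of the job. There is more than one size of the module; the one meant has the size given above.

How it is judged:
By the outcome, as a careful person would: the job done as asked, in the order asked, and still so for the second after the job is handed in, with the robot touching nothing.
It also fails if it takes over 67 s, if anything falls off the work surface, if the arm or the gripper's body presses on something with over 40 N, if the wrist force passes 120 N, or if a joint passes its speed limit or range.

## Working session

There is one attempt and no reset: what is moved stays moved. The work goes in short steps, Python scripts to look and compute and a tool call to move; the robot and the scene stay as the last step left them, time stands still between calls to the robot, and variables do not carry over. Pictures are saved under pics/ and viewed, at most 10 in all, crops included, and the job is handed in when it is done.

Besides the shell and the picture viewer there is one more tool, called after "Request:" as name(argument=value, ...), one argument or row to a line, values as JSON. jog_arm: Moves the arm, as the interface text tells. Its arguments: {"type":"object","properties":{"moves":{"type":"string"},"grip_force":{"type":"number"}},"required":["moves"]}

```bash
mkdir -p pics
cat > h.py <<'E'
import numpy as np, cv2
from plant import r
def snap(n,fn=None):
    s=r.snapshot(n); np.savez('last_'+n+'.npz',**{k:np.array(v) for k,v in s.items()})
    if fn: cv2.imwrite('pics/'+fn,s['image'][:,:,::-1])
    return s
def cloud(s):
    z=np.array(s['z_map']);f=z.shape[0]/2/np.tan(np.radians(float(s['fov_y']))/2)
    v,u=np.mgrid[:z.shape[0],:z.shape[1]]
    P=np.stack([(u-s['cx'])/f*z,(v-s['cy'])/f*z,z],-1)
    X=(P-s['t'])@np.array(s['R']); X[z==0]=np.nan
    return X
E
python3 - <<'E'
from h import *
a=snap('top','top1.png');b=snap('scene','scene1.png')
for s in(a,b): print(s['fov_y'],s['cx'],s['cy'],-np.array(s['R']).T@s['t'])
print(r.get_state())
E
```

```text
53.11834476584237 284.67295369416235 207.29552261409754 [0.48467826 0.21454692 0.99623206]
55.56372743265555 278.87699618032246 209.7348460767492 [0.04234046 0.72157003 0.4557554 ]
{'clock': 0.1, 'q': array([-1.15597677e+00,  1.26330337e-01, -4.05117621e-02,  1.40537997e+00,
        4.41449778e-06,  1.57077302e+00]), 'dq': array([ 0.00013687, -0.00164285,  0.00163828, -0.00106075, -0.00039646,
       -0.00094572]), 'effort': array([ 3.07192386e-03, -4.36908138e+01,  3.53602767e+01,  1.38325675e-02,
        2.31715039e-04, -7.90324435e-06]), 'position': array([ 0.21145159, -0.48016138,  0.24459855]), 'ee_rot': array([-6.98047089e-04,  9.78564942e-01,  2.05937238e-01, -1.44630182e-04]), 'ft_force': array([ 0.06794097, -0.11168821,  0.03026579]), 'moment': array([-0.03124605,  0.03349741, -0.0192572 ]), 'grip_force': 0.0, 'width': 0.08541495541599173}
```

View pics/top1.png

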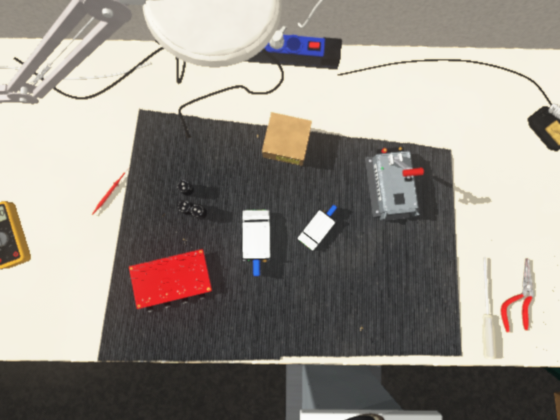

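View pics/scene1.png

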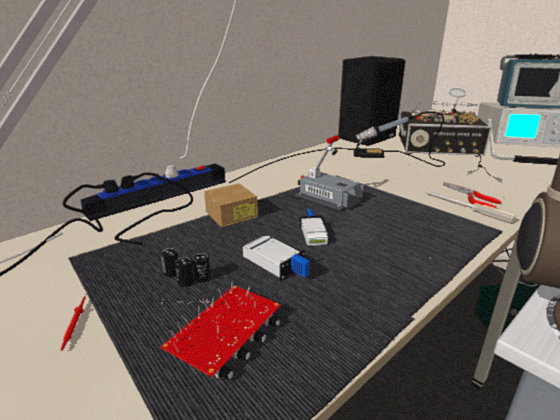

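The top view shows the 60 mm module at (256,235), its blue grip at (257,267). The smaller look-alike is at (318,230). The dock is at (393,185) with the red handle at (413,172), mouth toward the bottom (robot), and the capacitors are at about (185-200,187-210).

```bash
cat > m.py <<'E'
from h import *
s=dict(np.load('last_top.npz'));X=cloud(s);im=s['image'].astype(int)
def reg(c0,c1,r0,r1,z0,z1,extra=None):
    m=np.zeros(im.shape[:2],bool);m[r0:r1,c0:c1]=1
    m&=(X[...,2]>z0)&(X[...,2]<z1)
    if extra is not None:m&=extra
    return m
blue=(im[...,2]>im[...,0]+50)&(im[...,2]>100);red=(im[...,0]>im[...,1]+80)
def rep(n,m,h=True):
    P=X[m];
    if len(P)<4: print(n,len(P));return
    (c,sz,a)=cv2.minAreaRect((P[:,:2]*1000).astype(np.float32))
    print(n,len(P),'mean',P.mean(0).round(4),'med z',np.median(P[:,2]).round(4),'rect',np.round(c,1),np.round(sz,1),round(a,2))
if __name__=='__main__':
    print('mat z',np.nanmedian(X[300:340,300:400,2]))
    rep('modtop',reg(235,280,200,262,.025,.04,~blue))
    rep('grip',reg(240,275,255,285,.03,.06,blue))
    rep('mod2',reg(295,340,205,255,.015,.04,~blue))
    rep('dock roof',reg(360,425,145,225,.045,.056))
    rep('dock base',reg(360,425,145,225,.004,.04))
    rep('dock all',reg(360,425,145,225,.004,.058))
    rep('lever red',reg(395,430,160,185,.08,.25,red))
    for n,m in(('cap',reg(170,215,175,225,.03,.06)),):
        k,l,st,ce=cv2.connectedComponentsWithStats(m.astype(np.uint8))
        for i in range(1,k):rep('cap',l==i)
    c=s['image'][135:285,230:430,::-1]; 
    cv2.imwrite('pics/crop1.png',cv2.resize(c,None,fx=4,fy=4,interpolation=cv2.INTER_CUBIC))
E
python3 m.py
```

```text
mat z -0.001160342128574751
modtop 1268 mean [0.5454 0.2667 0.0316] med z 0.0316 rect [545.3 265. ] [ 65.6 115.4] 89.54
grip 114 mean [0.4738 0.2636 0.0425] med z 0.043 rect [473.9 263.6] [35.8 13.6] 1.4
mod2 727 mean [0.5623 0.1265 0.0237] med z 0.0237 rect [563.5 126.9] [49.9 88.7] 50.17
dock roof 1724 mean [ 0.6685 -0.0517  0.051 ] med z 0.0511 rect [672.9 -55.1] [161.   80.1] 6.59
dock base 1041 mean [ 0.6561 -0.0335  0.0144] med z 0.0105 rect [676.1 -62.4] [188.  128.7] 7.35
dock all 2872 mean [ 0.665  -0.0446  0.0375] med z 0.0493 rect [676.1 -62.4] [188.  128.7] 7.35
lever red 131 mean [ 0.6694 -0.0543  0.1704] med z 0.1705 rect [670.  -53.9] [13.5 39.1] 5.96
cap 163 mean [0.6543 0.4331 0.0455] med z 0.0463 rect [655.  433.5] [29.3 29. ] 3.83
cap 322 mean [0.6036 0.4147 0.046 ] med z 0.0467 rect [603.9 415.5] [62.1 30.1] 73.92
```

View pics/crop1.png

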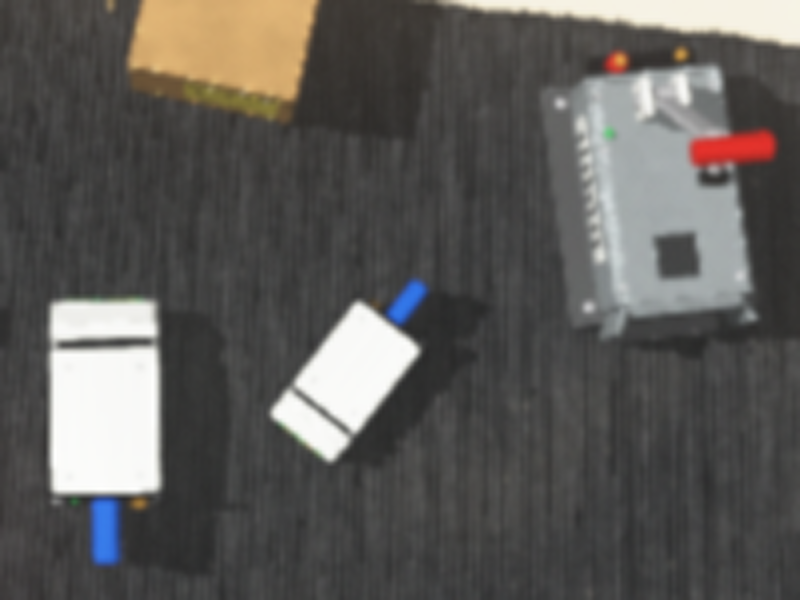

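The crop confirms it: the dock axis is yawed about +6 to 7° (left edge runs from (575,325) to (545,90)). The target module is nearly straight, grip at (106,530). Next, refined line fits.

```bash
cat > fit.py <<'E'
from m import *
def side(m,axis_yaw,name,lo,hi,step=4):
    P=X[m][:,:2]*1000; c,s_=np.cos(axis_yaw),np.sin(axis_yaw)
    a=P@[c,s_]; b=P@[-s_,c]
    L=[];
    for t in np.arange(lo,hi,step):
        k=(a>=t)&(a<t+step)
        if k.sum()>3:L.append((t+step/2,b[k].min(),b[k].max()))
    L=np.array(L)
    out=[]
    for j in(1,2):
        k=np.ones(len(L),bool)
        for _ in range(4):
            p=np.polyfit(L[k,0],L[k,j],1);e=L[:,j]-np.polyval(p,L[:,0]);k=abs(e)<max(1.5,1.5*e[k].std())
        out.append(p);print(name,'yaw',np.degrees(axis_yaw+np.arctan(p[0])).round(2),'b',np.polyval(p,(lo+hi)/2).round(2),'n',k.sum(),e[k].std().round(2))
    print(name,'a range',np.percentile(a,[0,1,50,99,100]).round(1))
    return L
y=np.radians(6.5)
L=side(reg(360,425,145,225,.046,.056),y,'roof',600,720)
print(L[::3].round(1))
side(reg(235,280,200,262,.027,.036,~blue),0,'mod',500,590)
side(reg(240,275,255,285,.035,.05,blue),0,'grip',460,486,3)
side(reg(395,430,160,185,.1,.25,red),y+np.pi/2,'lever',-145,-115,4)
P=X[reg(395,430,160,185,.1,.25,red)];print(P[:,2].max(),np.percentile(P[:,2],90))
E
python3 fit.py
```

```text
roof yaw 7.0 b -168.85 n 21 0.61
roof yaw 6.72 b -91.74 n 30 0.53
roof a range [586.2 590.3 655.3 737.5 742.9]
[[ 602.  -170.5  -91.9]
 [ 614.  -169.1  -91.6]
 [ 626.  -168.9  -92.4]
 [ 638.  -168.7  -92. ]
 [ 650.  -168.2  -91.6]
 [ 662.  -168.4  -92.7]
 [ 674.  -164.5  -92.6]
 [ 686.  -147.4  -91.3]
 [ 698.  -167.5  -91.5]
 [ 710.  -169.   -92.4]]
mod yaw 1.05 b 238.12 n 21 0.04
mod yaw 1.67 b 295.53 n 23 0.12
mod a range [489.2 493.3 545.9 600.7 602.5]
grip yaw 4.95 b 257.29 n 9 0.68
grip yaw 1.36 b 270.24 n 9 0.06
grip a range [456.  456.1 473.8 491.8 491.8]
lever yaw 99.56 b -665.3 n 8 0.77
lever yaw 95.91 b -653.45 n 8 0.41
lever a range [-149.  -148.7 -129.7 -110.5 -109.8]
0.1747973994144985 0.17277696854887495
```

Request:
jog_arm(
  moves="0 0 0 0 0 0.12 1; 0 0 0 0 0 0.24 1; 0 0 0 0 0 0.36 1; 0 0 0 0 0 0.41 1; 0 0 0 0 0 0.41 1",
)

```text
clock: 0.52
position: [0.2115, -0.4803, 0.2449]
ee_rot: [-0.0, 1.0, 0.002, -0.0]
ft_force: [0.0, -0.5, -0.6]
width: 0.0855
grip_force: 0.0
```

Request:
jog_arm(
  moves="13 -37 0 0 0 0 1; 26 -74 0 0 0 0 1; 39 -111 0 0 0 0 1; 52 -148 0 0 0 0 1; 65 -185 0 0 0 0 1; 78 -222 0 0 0 0 1; 91 -259 0 0 0 0 1; 104 -296 0 0 0 0 1; 117 -333 0 0 0 0 1; 130 -370 0 0 0 0 1; 143 -407 0 0 0 0 1; 155 -440 0 0 0 -0.02 1",
)

```text
clock: 1.52
position: [0.3644, -0.0375, 0.2454]
ee_rot: [-0.0, 1.0, 0.014, 0.0]
ft_force: [0.3, -1.6, -0.4]
width: 0.0855
grip_force: 0.0
```

Request:
jog_arm(
  moves="12 -35 0 0 0 0 1; 25 -70 0 0 0 0 1; 38 -105 0 0 0 0 1; 51 -140 0 0 0 0 1; 64 -175 0 0 0 0 1; 77 -210 0 0 0 0 1; 90 -245 0 0 0 0 1; 100 -275 30 0 0 0 1; 107 -296 60 0 0 0 1; 107 -296 90 0 0 0 1; 107 -296 120 0 0 0 1; 107 -296 120 0 0 0 1",
)

```text
clock: 2.52
position: [0.4632, 0.0421, 0.1842]
ee_rot: [-0.015, 0.999, 0.037, -0.001]
ft_force: [0.9, -0.3, -0.2]
width: 0.0856
grip_force: 0.0
```

```bash
python3 -c "
from h import *
s=r.get_state();print({k:np.round(s[k],3) for k in('q','dq','position','ee_rot','ft_force')})"
```

```text
{'q': array([ 0.073,  0.022, -0.286,  1.265,  0.03 ,  3.14 ]), 'dq': array([ 0.013,  0.12 , -0.234, -0.347,  0.004, -0.001]), 'position': array([0.463, 0.042, 0.184]), 'ee_rot': array([-0.015,  0.999,  0.037, -0.001]), 'ft_force': array([ 0.85 , -0.278, -0.189])}
```

Request:
jog_arm(
  moves="0 0 0 0 0 0 1; 0 0 0 0 0 0 1; 0 0 0 0 0 0 1",
)

```text
clock: 2.77
position: [0.463, 0.0425, 0.1864]
ee_rot: [-0.015, 0.999, 0.037, -0.001]
ft_force: [0.1, 0.0, 0.4]
width: 0.0858
grip_force: 0.0
```

```bash
cat > go.py <<'E'
import sys
from h import *
from scipy.spatial.transform import Rotation as R
def rel(x,y,z,yawdeg,flip=True,pitch=0):
    s=r.get_state();q=s['ee_rot'];A=R.from_quat([q[1],q[2],q[3],q[0]])
    T=R.from_euler('z',yawdeg+(180 if flip else 0),degrees=True)*R.from_euler('x',180,degrees=True)
    d=A.inv().apply(np.array([x,y,z])-s['position'])*1000
    print('shift',d.round(1),'rot',(A.inv()*T).as_rotvec().round(4),'pos',(1000*s['position']).round(1),'F',s['ft_force'].round(1),'q6',s['q'].round(2),'w',s['width'].round(4), 'tilt/yaw',(A).as_euler('ZYX',degrees=True).round(2),'t',s['clock'])
if __name__=='__main__': rel(*map(float,sys.argv[1:5]))
E
python3 go.py .4738 .2637 .12 1.35
```

```text
Traceback (most recent call last):
  File "go.py", line 9, in <module>
    if __name__=='__main__': rel(*map(float,sys.argv[1:5]))
                             ~~~^^^^^^^^^^^^^^^^^^^^^^^^^^^
  File "go.py", line 8, in rel
    print('shift',d.round(1),'rot',(A.inv()*T).as_rotvec().round(4),'pos',(1000*s['position']).round(1),'F',s['ft_force'].round(1),'q6',s['q'].round(2),'w',s['width'].round(4), 'tilt/yaw',(A).as_euler('ZYX',degrees=True).round(2),'t',s['clock'])
                                                                                                                                                            ^^^^^^^^^^^^^^^^
AttributeError: 'float' object has no attribute 'round'
```

Request:
jog_arm(
  moves="0 0 0 0 0 -0.12 1; 0 0 0 0 0 -0.24 1; 0 0 0 0 0 -0.36 1; 0 0 0 0 0 -0.48 1; 0 0 0 0 0 -0.60 1; 0 0 0 0 0 -0.72 1; 0 0 0 0 0 -0.84 1; 0 0 0 0 0 -0.96 1; 0 0 0 0 0 -1.08 1; 0 0 0 0 0 -1.20 1; 0 0 0 0 0 -1.32 1; 0 0 0 0 0 -1.44 1",
)

```text
clock: 3.77
position: [0.4634, 0.0427, 0.1874]
ee_rot: [-0.011, 0.724, 0.689, 0.01]
ft_force: [0.4, -0.1, -0.2]
width: 0.0856
grip_force: 0.0
```

Request:
jog_arm(
  moves="0 0 0 0 0 -0.12 1; 0 0 0 0 0 -0.24 1; 0 0 0 0 0 -0.36 1; 0 0 0 0 0 -0.48 1; 0 0 0 0 0 -0.60 1; 0 0 0 0 0 -0.72 1; 0 0 0 0 0 -0.84 1; 0 0 0 0 0 -0.96 1; 0 0 0 0 0 -1.08 1; 0 0 0 0 0 -1.20 1; 0 0 0 0 0 -1.32 1; 0 0 0 0 0 -1.44 1",
)

```text
clock: 4.77
position: [0.4634, 0.0428, 0.1874]
ee_rot: [-0.002, 0.09, 0.996, 0.015]
ft_force: [0.4, -0.2, -0.1]
width: 0.0854
grip_force: 0.0
```

```bash
python3 go.py .4738 .2637 .12 1.35
```

```text
Traceback (most recent call last):
  File "go.py", line 9, in <module>
    if __name__=='__main__': rel(*map(float,sys.argv[1:5]))
                             ~~~^^^^^^^^^^^^^^^^^^^^^^^^^^^
  File "go.py", line 8, in rel
    print('shift',d.round(1),'rot',(A.inv()*T).as_rotvec().round(4),'pos',(1000*s['position']).round(1),'F',s['ft_force'].round(1),'q6',s['q'].round(2),'w',s['width'].round(4), 'tilt/yaw',(A).as_euler('ZYX',degrees=True).round(2),'t',s['clock'])
                                                                                                                                                            ^^^^^^^^^^^^^^^^
AttributeError: 'float' object has no attribute 'round'
```

```bash
sed -i "s/s\['width'\].round(4)/round(float(s['width']),4)/" go.py; python3 go.py .4738 .2637 .12 1.35
```

```text
shift [ 29.  217.2  74. ] rot [ 0.0298 -0.0033 -0.2042] pos [463.4  42.8 187.4] F [ 0.4 -0.2 -0.1] q6 [ 0.07  0.02 -0.28  1.27  0.03  0.25] w 0.0854 tilt/yaw [169.65  -0.36 178.32] t 4.7667
```

Request:
jog_arm(
  moves="5 37 0 0.01 0 -0.1 1; 10 74 0 0.02 -0.002 -0.2 1; 15 111 10 0.03 -0.003 -0.204 1; 20 148 25 0.03 -0.003 -0.204 1; 25 185 45 0.03 -0.003 -0.204 1; 29 217 65 0.03 -0.003 -0.204 1; 29 217 74 0.03 -0.003 -0.204 1; 29 217 74 0.03 -0.003 -0.204 1; 29 217 74 0.03 -0.003 -0.204 1",
)

```text
clock: 5.52
position: [0.4743, 0.2633, 0.1191]
ee_rot: [-0.001, -0.009, 1.0, -0.0]
ft_force: [0.5, -0.5, 0.2]
width: 0.0855
grip_force: 0.0
```

```bash
python3 go.py .4738 .2637 .022 1.35
```

```text
shift [ 0.2  0.5 97.1] rot [-0.0008 -0.0029 -0.0056] pos [474.3 263.3 119.1] F [ 0.5 -0.5  0.2] q6 [ 0.51  0.19 -0.24  1.14  0.    0.49] w 0.0855 tilt/yaw [-1.7897e+02 -1.6000e-01 -1.7995e+02] t 5.5167
```

Request:
jog_arm(
  moves="0 0.5 30 0 -0.003 -0.006 1; 0 0.5 60 0 -0.003 -0.006 1; 0 0.5 85 0 -0.003 -0.006 1; 0 0.5 97 0 -0.003 -0.006 1; 0 0.5 97 0 -0.003 -0.006 1; 0 0.5 97 0 -0.003 -0.006 0.5; 0 0.5 97 0 -0.003 -0.006 0; 0 0.5 97 0 -0.003 -0.006 0; 0 0.5 97 0 -0.003 -0.006 0; 0 0.5 97 0 -0.003 -0.006 0; 0 0.5 97 0 -0.003 -0.006 0; 0 0.5 97 0 -0.003 -0.006 0",
  grip_force=70,
)

```text
clock: 6.52
position: [0.4748, 0.2644, 0.0225]
ee_rot: [0.001, -0.012, 1.0, 0.0]
ft_force: [-0.9, 0.4, 6.0]
width: 0.0132
grip_force: 68.0
```

```bash
python3 go.py .4738 .2637 .062 1.35
```

```text
shift [  0.9  -0.6 -39.5] rot [0.0004 0.0018 0.    ] pos [474.8 264.4  22.5] F [-0.9  0.4  6. ] q6 [ 0.51  0.25 -0.39  0.93 -0.    0.48] w 0.0132 tilt/yaw [-1.7865e+02  1.0000e-01  1.7998e+02] t 6.5167
```

Request:
jog_arm(
  moves="0 0 -10 0 0 0 0; 0 0 -25 0 0 0 0; 0 0 -50 0 0 0 0; 0 0 -75 0 0 0 0; 0 0 -80 0 0 0 0; 0 0 -80 0 0 0 0",
)

```text
clock: 7.02
position: [0.4753, 0.2647, 0.1038]
ee_rot: [0.002, -0.012, 1.0, 0.001]
ft_force: [0.8, 1.0, -2.4]
width: 0.0133
grip_force: 68.1
```

```bash
python3 go.py .4491 -.0811 .1025 6.8
```

```text
shift [  34.4 -345.1    0.6] rot [ 0.0014  0.0038 -0.095 ] pos [475.3 264.7 103.8] F [ 0.8  1.  -2.4] q6 [ 0.51  0.2  -0.27  1.1  -0.    0.48] w 0.0133 tilt/yaw [-178.64    0.21  179.91] t 7.0167
```

Request:
jog_arm(
  moves="1 -15 0 0 0 0 0; 5 -45 0 0 0 -0.01 0; 9 -80 0 0 0 -0.025 0; 12 -117 0 0 0 -0.035 0; 16 -154 0 0 0 -0.045 0; 20 -191 0 0 0 -0.055 0; 23 -228 0 0 0 -0.065 0; 27 -265 0 0 0 -0.075 0; 30 -300 0 0.001 0.002 -0.085 0; 33 -328 0 0.001 0.003 -0.095 0; 34 -345 0 0.001 0.004 -0.095 0; 34 -345 0 0.001 0.004 -0.095 0",
)

```text
clock: 8.02
position: [0.4464, -0.0848, 0.1]
ee_rot: [-0.003, -0.057, 0.998, -0.001]
ft_force: [0.2, 0.1, -0.9]
width: 0.0128
grip_force: 68.4
```

Request:
jog_arm(
  moves="0 0 20 0 0 0 0; 0 0 45 0 0 0 0; 0 0 62 0 0 0 0; 0 0 66 0 0 0 0; 0 0 66 0 0 0 0; 0 0 66 0 0 0 0",
)

```text
clock: 8.52
position: [0.4478, -0.0814, 0.0357]
ee_rot: [-0.002, -0.059, 0.998, -0.0]
ft_force: [0.4, 0.7, -0.2]
width: 0.0127
grip_force: 68.4
```

```bash
cat > look.py <<'E'
import h,sys
h.snap('top',sys.argv[1]);h.snap('scene')
import m,numpy as np
from m import *
s=dict(np.load('last_top.npz'))
P=X.reshape(-1,3);z=P[:,2]
k=(z>.038)&(z<.049)&(P[:,0]>.47)&(P[:,0]<.61)&(abs(P[:,1]+.07)<.06)
print(k.sum())
W=X; M=k.reshape(X.shape[:2])
y=np.radians(6.5)
from fit import side
side(M,y,'held',492,580)
Q=P[k]; A=np.c_[Q[:,:2],np.ones(len(Q))]
co=np.linalg.lstsq(A,Q[:,2],rcond=None)[0];print('plane slope deg',np.degrees(co[:2]),'z at mean',Q[:,2].mean())
c=s['image'][135:285,330:450,::-1]
cv2.imwrite('pics/c_'+sys.argv[1],cv2.resize(c,None,fx=4,fy=4,interpolation=cv2.INTER_CUBIC))
E
python3 look.py top2.png; python3 go.py .4491 -.0811 .0345 6.8
```

```text
1231
roof yaw 7.34 b -169.11 n 23 0.79
roof yaw 6.83 b -91.64 n 28 0.54
roof a range [585.6 590.4 655.4 737.7 742.9]
[[ 602.  -170.4  -92.2]
 [ 614.  -170.1  -91.2]
 [ 626.  -170.4  -92.5]
 [ 638.  -168.3  -91.8]
 [ 650.  -167.8  -90.9]
 [ 662.  -169.7  -92.2]
 [ 674.  -164.7  -92.5]
 [ 686.  -147.4  -90.8]
 [ 698.  -167.5  -91. ]
 [ 710.  -169.2  -91.6]]
shift [-0.3  0.6  2.2] rot [-0.0015 -0.0022  0.0002] pos [448.8 -81.7  36.7] F [ 0.1 -0.5 -2.4] q6 [-0.18  0.09 -0.55  0.93 -0.   -0.3 ] w 0.0133 tilt/yaw [-1.7319e+02 -1.2000e-01 -1.7992e+02] t 8.6167Traceback (most recent call last):
  File "look.py", line 11, in <module>
    from fit import side
  File "fit.py", line 21, in <module>
    side(reg(235,280,200,262,.027,.036,~blue),0,'mod',500,590)
    ~~~~^^^^^^^^^^^^^^^^^^^^^^^^^^^^^^^^^^^^^^^^^^^^^^^^^^^^^^
  File "fit.py", line 14, in side
    p=np.polyfit(L[k,0],L[k,j],1);e=L[:,j]-np.polyval(p,L[:,0]);k=abs(e)<max(1.5,1.5*e[k].std())
                 ~^^^^^
IndexError: too many indices for array: array is 1-dimensional, but 2 were indexed
```

```bash
sed -i '/^y=np.radians/,$ s/^/    /; s/^    y=np.radians/if __name__=="__main__":\n    y=np.radians/' fit.py; sed -i '/^h.snap/d' look.py; sed -i 's/^y=np.radians(6.5)/y=np.radians(6.8)/' look.py
cat >> look.py <<'E'
R_=side(reg(360,425,145,225,.0475,.056),y,'roof',600,670)
E
python3 look.py top2.png
```

```text
1231
held yaw 10.07 b -161.45 n 13 0.64
held yaw 6.04 b -104.43 n 18 0.64
held a range [458.  460.6 512.5 593.5 602.7]
plane slope deg [-1.19040505 -0.44024721] z at mean 0.0441852427899554
roof yaw 7.33 b -172.62 n 16 0.68
roof yaw 7.0 b -95.14 n 17 0.47
roof a range [586.8 589.8 655.4 736.9 742.1]
```

View pics/c_top2.png

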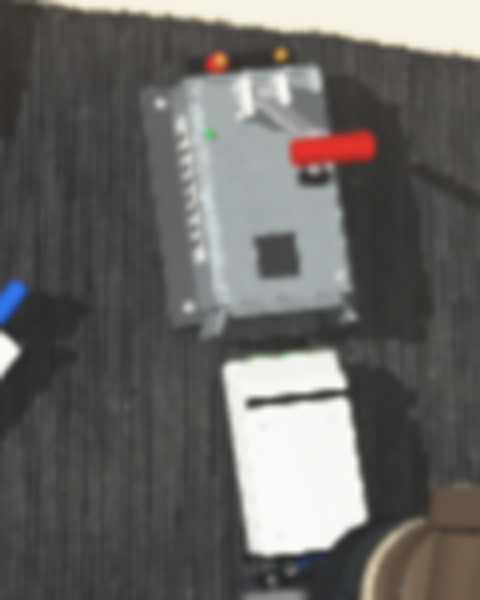

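```bash
cat > warp.py <<'E'
from h import *
import sys
s=dict(np.load('last_top.npz'));f=210/np.tan(np.radians(float(s['fov_y']))/2)
g=cv2.cvtColor(s['image'],cv2.COLOR_RGB2GRAY).astype(np.float32)
th=np.radians(6.8);c,n=np.cos(th),np.sin(th)
def warp(z,a,b):
    A,B=np.meshgrid(a,b,indexing='ij')
    W=np.stack([A*c-B*n,A*n+B*c,np.full_like(A,z)],-1)/1000
    C=W@s['R'].T+s['t']
    return cv2.remap(g,(C[...,0]/C[...,2]*f+s['cx']).astype(np.float32),(C[...,1]/C[...,2]*f+s['cy']).astype(np.float32),cv2.INTER_CUBIC)
def edges(z,a0,a1,name,wins,da=8):
    b=np.arange(-190,-70,.25)
    for (lo,hi,sg) in wins:
        R=[]
        for t in np.arange(a0,a1,da):
            I=warp(z,np.arange(t,t+da,1.),b).mean(0);G=cv2.GaussianBlur(np.gradient(I)[None],(0,0),3)[0]*sg
            G=np.where((b>lo)&(b<hi),G,0);i=G.argmax();R.append((t+da/2,b[i],G[i]))
        R=np.array(R);p=np.polyfit(R[:,0],R[:,1],1);e=R[:,1]-np.polyval(p,R[:,0]);k=abs(e)<1;p=np.polyfit(R[k,0],R[k,1],1)
        print(name,'yaw %.2f'%(6.8+np.degrees(np.arctan(p[0]))),'at 560: %.2f  at 630: %.2f'%(np.polyval(p,560),np.polyval(p,630)),'n',k.sum(),len(k),R[::2,1].round(1),R[::4,2].round(1))
if __name__=='__main__':
    h_=float(sys.argv[1]) if len(sys.argv)>1 else 44
    edges(h_,500,565,'module',[(-175,-150,1),(-120,-95,-1)])
    edges(51,600,656,'roof',[(-182,-162,1),(-105,-85,-1)])
    O=np.hstack([warp(h_,np.arange(740,480,-.5),np.arange(-70,-190,-.5)),warp(51,np.arange(740,480,-.5),np.arange(-70,-190,-.5))]);cv2.imwrite('pics/warp.png',O)
E
python3 warp.py
```

```text
module yaw 10.35 at 560: -163.04  at 630: -158.70 n 9 9 [-165.8 -165.8 -165.2 -164.  -161.8] [10.   7.6  2.2]
module yaw 7.03 at 560: -96.17  at 630: -95.88 n 8 9 [-96.2 -96.5 -96.5 -96.  -98.2] [8.8 8.5 2.1]
roof yaw 6.35 at 560: -173.50  at 630: -174.05 n 7 7 [-173.5 -173.8 -173.8 -173.8] [5.4 5.4]
roof yaw 2.29 at 560: -91.78  at 630: -97.30 n 1 7 [-95.2 -95.8 -87.5 -96.2] [2.4 2.6]warp.py:18: RankWarning: Polyfit may be poorly conditioned
  R=np.array(R);p=np.polyfit(R[:,0],R[:,1],1);e=R[:,1]-np.polyval(p,R[:,0]);k=abs(e)<1;p=np.polyfit(R[k,0],R[k,1],1)
[ WARN:0@0.376] global loadsave.cpp:1063 imwrite_ Unsupported depth image for selected encoder is fallbacked to CV_8U.
```

View pics/warp.png

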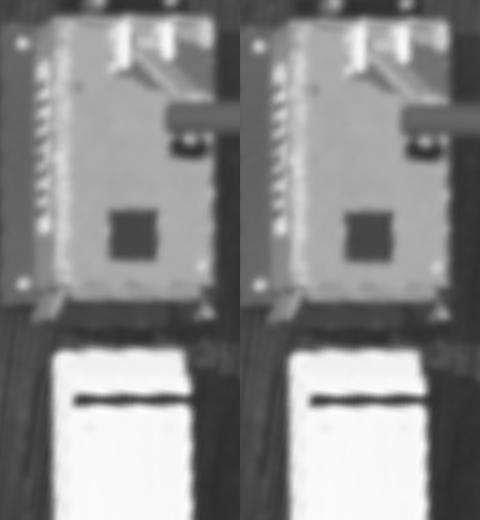

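The crop and warps show the held module lined up just in front of the mouth, roof slot centre at b≈-134.4 and module centre at b≈-136. I'll check the pitch with a robust fit.

```bash
cat > pitch.py <<'E'
from h import *
from warp import c,n
X=cloud(dict(np.load('last_top.npz'))).reshape(-1,3)*1000
a=X[:,0]*c+X[:,1]*n;b=-X[:,0]*n+X[:,1]*c
for lo in range(490,600,10):
    k=(a>lo)&(a<lo+10)&(b>-160)&(b<-112)&(X[:,2]>15)&(X[:,2]<56)
    if k.sum(): print(lo,k.sum(),X[k,2].mean().round(2),np.median(X[k,2]).round(2))
k=(a>500)&(a<550)&(b>-160)&(b<-112)&(X[:,2]>38)&(X[:,2]<56)
A=np.c_[a[k],b[k],np.ones(k.sum())];print(np.degrees(np.linalg.lstsq(A,X[k,2],rcond=None)[0][:2]))
k=(a>600)&(a<640)&(b>-165)&(b<-105)&(X[:,2]>45)&(X[:,2]<56)
A=np.c_[a[k],b[k],np.ones(k.sum())];print('roof',np.degrees(np.linalg.lstsq(A,X[k,2],rcond=None)[0][:2]),X[k,2].mean())
E
python3 pitch.py; python3 go.py .4490 -.0805 .0345 6.8
```

```text
490 94 44.92 44.91
500 93 44.68 44.76
510 92 44.7 44.63
520 92 45.16 45.19
530 92 43.56 43.75
540 94 43.15 43.33
550 89 42.55 42.57
560 50 37.72 39.41
580 15 50.68 53.41
590 84 51.43 51.41
[-2.22227451 -0.11950392]
roof [-0.13259725  0.23129542] 51.17067537178941
shift [-0.3  1.2  2.2] rot [-0.0015 -0.0022  0.0002] pos [448.8 -81.7  36.7] F [ 0.1 -0.5 -2.4] q6 [-0.18  0.09 -0.55  0.93 -0.   -0.3 ] w 0.0133 tilt/yaw [-1.7319e+02 -1.2000e-01 -1.7992e+02] t 8.6167
```

Request:
jog_arm(
  moves="0 1 1 0 -0.018 0 0; 0 1.2 2 -0.001 -0.036 0 0; 0 1.2 2 -0.001 -0.036 0 0; 0 1.2 2 -0.001 -0.036 0 0; 0 1.2 2 -0.001 -0.036 0 0",
  grip_force=100,
)

```text
clock: 9.03
position: [0.448, -0.0806, 0.0341]
ee_rot: [0.016, -0.059, 0.998, 0.001]
ft_force: [0.5, 0.6, -2.0]
width: 0.0128
grip_force: 98.0
```

```bash
python3 -c "
import h;h.snap('top')"; python3 pitch.py; python3 warp.py 43 2>/dev/null; python3 go.py .4490 -.0805 .0345 6.8
```

```text
490 94 45.25 45.2
500 93 45.68 45.65
510 95 46.24 46.17
520 93 46.39 46.15
530 91 45.59 45.62
540 92 46.01 45.97
550 91 45.48 45.51
560 53 40.5 41.06
580 13 52.75 52.71
590 89 52.0 52.2
[0.08479827 0.12496788]
roof [-0.17790001 -0.26617613] 51.124993679221376
module yaw 9.77 at 560: -163.48  at 630: -159.85 n 6 9 [-165.8 -165.8 -165.5 -165.5 -162. ] [9.8 7.7 3. ]
module yaw 5.87 at 560: -96.94  at 630: -98.07 n 9 9 [-96.2 -96.5 -96.5 -96.5 -98. ] [8.6 8.5 2.1]
roof yaw 6.54 at 560: -173.77  at 630: -174.08 n 7 7 [-173.8 -173.8 -173.8 -173.8] [5.4 5.4]
roof yaw 2.29 at 560: -91.78  at 630: -97.30 n 1 7 [-95.2 -95.8 -87.5 -96.2] [2.4 2.6]
shift [-1.   0.  -0.4] rot [-0.0003  0.0329 -0.0002] pos [448.1 -80.6  34. ] F [-0.1  0.1 -2.2] q6 [-0.18  0.06 -0.59  0.89  0.01 -0.3 ] w 0.0129 tilt/yaw [-173.21    1.88 -179.98] t 9.0833
```

Request:
jog_arm(
  moves="0 0 2 0 0 0 0; -4 0 2.1 0 0 0 0; -8 0 2.3 0 0 0 0; -12 0 2.4 0 0 0 0; -16 0 2.5 0 0 0 0; -20 0 2.7 0 0 0 0; -24 0 2.8 0 0 0 0; -28 0 2.9 0 0 0 0; -28 0 2.9 0 0 0 0",
)

```text
clock: 9.83
position: [0.4769, -0.0772, 0.0318]
ee_rot: [0.016, -0.059, 0.998, 0.001]
ft_force: [0.4, -0.4, -1.8]
width: 0.0127
grip_force: 98.0
```

Request:
jog_arm(
  moves="-3 0 0.1 0 0 0 0; -6 0 0.2 0 0 0 0; -9 0 0.3 0 0 0 0; -12 0 0.4 0 0 0 0; -15 0 0.5 0 0 0 0; -15 0 0.5 0 0 0 0",
)

```text
clock: 10.33
position: [0.4916, -0.0756, 0.0319]
ee_rot: [0.017, -0.059, 0.998, 0.001]
ft_force: [0.4, -3.0, -1.3]
width: 0.0129
grip_force: 97.9
```

```bash
python3 -c "
import h;h.snap('scene','s2.png')"; python3 go.py .4490 -.0805 .0345 6.8; python3 -c "
import cv2;i=cv2.imread('pics/s2.png')[150:270,250:410];cv2.imwrite('pics/s2c.png',cv2.resize(i,None,fx=4,fy=4,interpolation=2))"
```

```text
shift [42.6  0.1 -4. ] rot [-0.0004  0.0332 -0.0003] pos [491.4 -75.6  31.9] F [ 0.4 -2.2 -1.7] q6 [-0.16  0.14 -0.5   0.89  0.01 -0.28] w 0.0128 tilt/yaw [-173.21    1.9  -179.98] t 10.3833
```

View pics/s2c.png

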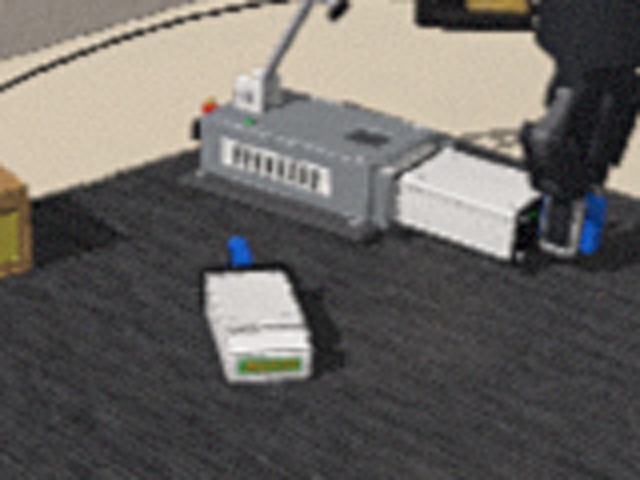

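The nose is in the lead-ins (mouth edge at about (395,190) in the crop), level. A small -y contact force suggests easing right slightly.

Request:
jog_arm(
  moves="0 -0.7 0 0 0 0 0; -3 -0.7 0.1 0 0 0 0; -6 -0.7 0.2 0 0 0 0; -9 -0.7 0.3 0 0 0 0; -12 -0.7 0.4 0 0 0 0; -12 -0.7 0.4 0 0 0 0",
)

```text
clock: 10.88
position: [0.5036, -0.0746, 0.0318]
ee_rot: [0.016, -0.059, 0.998, 0.001]
ft_force: [0.5, -0.1, -1.1]
width: 0.0125
grip_force: 98.1
```

Request:
jog_arm(
  moves="-3 0 0.1 0 0 0 0; -6 0 0.2 0 0 0 0; -9 0 0.3 0 0 0 0; -12 0 0.4 0 0 0 0; -15 0 0.5 0 0 0 0; -15 0 0.5 0 0 0 0",
)

```text
clock: 11.38
position: [0.5184, -0.0729, 0.0318]
ee_rot: [0.016, -0.059, 0.998, 0.001]
ft_force: [0.7, 0.1, -0.9]
width: 0.0129
grip_force: 98.1
```

Request:
jog_arm(
  moves="-2 0 0.1 0 0 0 0; -4 0 0.1 0 0 0 0; -6 0 0.2 0 0 0 0; -8 0 0.3 0 0 0 0; -10 0 0.3 0 0 0 0; -12 0 0.4 0 0 0 0; -12 0 0.4 0 0 0 0",
)

```text
clock: 11.97
position: [0.5301, -0.0715, 0.0318]
ee_rot: [0.016, -0.059, 0.998, 0.001]
ft_force: [-0.1, 0.2, -1.1]
width: 0.013
grip_force: 98.1
```

Request:
jog_arm(
  moves="-2 0 0.1 0 0 0 0; -4 0 0.1 0 0 0 0; -6 0 0.2 0 0 0 0; -8 0 0.3 0 0 0 0; -8 0 0.3 0 0 0 0",
)

```text
clock: 12.38
position: [0.5381, -0.0706, 0.0317]
ee_rot: [0.016, -0.059, 0.998, 0.001]
ft_force: [0.2, -0.2, -1.8]
width: 0.0127
grip_force: 98.1
```

Request:
jog_arm(
  moves="-1 0 0 0 0 0 0; -2 0 0.1 0 0 0 0; -3 0 0.1 0 0 0 0; -4 0 0.1 0 0 0 0; -5 0 0.2 0 0 0 0; -6 0 0.2 0 0 0 0; -6 0 0.2 0 0 0 0",
)

```text
clock: 12.97
position: [0.5432, -0.0699, 0.0314]
ee_rot: [0.016, -0.059, 0.998, 0.001]
ft_force: [-2.0, -0.8, -1.8]
width: 0.0127
grip_force: 98.0
```

Request:
jog_arm(
  moves="-1 0 0 0 0 0 0; -2 0 0.1 0 0 0 0; -3 0 0.1 0 0 0 0; -4 0 0.1 0 0 0 0; -5 0 0.2 0 0 0 0; -5 0 0.2 0 0 0 0",
)

```text
clock: 13.47
position: [0.5485, -0.0693, 0.0316]
ee_rot: [0.016, -0.059, 0.998, 0.001]
ft_force: [-3.1, -0.7, -2.2]
width: 0.0126
grip_force: 98.0
```

Request:
jog_arm(
  moves="-1 0 0 0 0 0 0; -2 0 0.1 0 0 0 0; -3 0 0.1 0 0 0 0; -4 0 0.1 0 0 0 0; -4 0 0.1 0 0 0 0",
)

```text
clock: 13.88
position: [0.5526, -0.0688, 0.0316]
ee_rot: [0.016, -0.059, 0.998, 0.001]
ft_force: [-3.7, -0.7, -2.1]
width: 0.0128
grip_force: 98.0
```

Request:
jog_arm(
  moves="-1 0 0 0 0 0 0; -2 0 0.1 0 0 0 0; -3 0 0.1 0 0 0 0; -3 0 0.1 0 0 0 0",
)

```text
clock: 14.22
position: [0.5563, -0.0684, 0.0318]
ee_rot: [0.017, -0.059, 0.998, 0.001]
ft_force: [-0.2, 0.1, -3.9]
width: 0.0132
grip_force: 98.0
```

Request:
jog_arm(
  moves="-0.7 0 0 0 0 0 0; -1.4 0 0 0 0 0 0; -2 0 0.1 0 0 0 0; -2 0 0.1 0 0 0 0",
)

```text
clock: 14.55
position: [0.5577, -0.0682, 0.0318]
ee_rot: [0.016, -0.059, 0.998, 0.001]
ft_force: [-1.2, -0.9, -1.6]
width: 0.0127
grip_force: 98.0
```

Request:
jog_arm(
  moves="-0.7 0 0 0 0 0 0; -1.4 0 0 0 0 0 0; -2 0 0.1 0 0 0 0; -2 0 0.1 0 0 0 0",
)

```text
clock: 14.88
position: [0.5597, -0.068, 0.0318]
ee_rot: [0.016, -0.059, 0.998, 0.001]
ft_force: [-2.3, 0.5, -0.7]
width: 0.0127
grip_force: 98.1
```

Request:
jog_arm(
  moves="-0.7 0 0 0 0 0 0; -1.4 0 0 0 0 0 0; -2 0 0.1 0 0 0 0; -2 0 0.1 0 0 0 0",
)

```text
clock: 15.22
position: [0.5614, -0.0678, 0.0318]
ee_rot: [0.016, -0.059, 0.998, 0.001]
ft_force: [-4.8, -0.3, 3.6]
width: 0.0125
grip_force: 98.5
```

Request:
jog_arm(
  moves="-0.7 0 0 0 0 0 0; -1.4 0 0 0 0 0 0; -2 0 0.1 0 0 0 0; -2 0 0.1 0 0 0 0",
)

```text
clock: 15.55
position: [0.5635, -0.0675, 0.0318]
ee_rot: [0.016, -0.059, 0.998, 0.001]
ft_force: [-5.0, 0.2, 4.7]
width: 0.013
grip_force: 98.7
```

Request:
jog_arm(
  moves="-0.7 0 0 0 0 0 0; -1.4 0 0 0 0 0 0; -1.4 0 0 0 0 0 0",
)

```text
clock: 15.8
position: [0.5656, -0.0673, 0.0319]
ee_rot: [0.017, -0.059, 0.998, 0.001]
ft_force: [-1.1, -0.1, 2.5]
width: 0.0125
grip_force: 98.7
```

Request:
jog_arm(
  moves="-0.7 0 0 0 0 0 0; -1.4 0 0 0 0 0 0; -1.4 0 0 0 0 0 0",
)

```text
clock: 16.05
position: [0.566, -0.0673, 0.0318]
ee_rot: [0.016, -0.059, 0.998, 0.001]
ft_force: [-4.6, -0.0, 5.1]
width: 0.0129
grip_force: 99.1
```

Request:
jog_arm(
  moves="-0.6 0 0 0 0 0 0; -1.2 0 0 0 0 0 0; -1.2 0 0 0 0 0 0",
)

```text
clock: 16.3
position: [0.5661, -0.0672, 0.0318]
ee_rot: [0.015, -0.059, 0.998, 0.001]
ft_force: [-9.6, -0.8, 9.7]
width: 0.0129
grip_force: 99.4
```

Request:
jog_arm(
  moves="-0.5 0 0 0 0 0 0; -1 0 0 0 0 0 0; -1 0 0 0 0 0 0",
)

```text
clock: 16.55
position: [0.5661, -0.0672, 0.0318]
ee_rot: [0.014, -0.059, 0.998, 0.001]
ft_force: [-13.4, -1.0, 12.0]
width: 0.0127
grip_force: 99.8
```

Request:
jog_arm(
  moves="0.7 0 0 0 0 0 0; 1.4 0 0 0 0 0 0; 1.8 0 0 0 0 0 0; 1.8 0 0 0 0 0 0",
)

```text
clock: 16.88
position: [0.5661, -0.0672, 0.0318]
ee_rot: [0.016, -0.059, 0.998, 0.001]
ft_force: [-6.2, 0.6, 6.0]
width: 0.0127
grip_force: 99.4
```

Request:
jog_arm(
  moves="0.6 0 0 0 0 0 0; 0.6 0 0 0 0 0 0; 0.6 0 0 0 0 0 0.3; 0.6 0 0 0 0 0 0.5; 0.6 0 0 0 0 0 0.5; 0.6 0 0 0 0 0 0.5; 0.6 0 0 0 0 0 0.5; 0.6 0 0 0 0 0 0.5",
)

```text
clock: 17.55
position: [0.5661, -0.0672, 0.0316]
ee_rot: [0.016, -0.059, 0.998, 0.001]
ft_force: [-0.5, 0.4, -0.4]
width: 0.0426
grip_force: 0.0
```

Request:
jog_arm(
  moves="0 0 -20 0 0 0 0.5; 0 0 -50 0 0 0 0.5; 2 0 -80 0 0 0 0.5; 5 0 -110 0 0 0 0.5; 8 0 -150 0 0.01 0 0.5; 8 0 -180 0 0.033 0 0.5; 8 0 -190 0 0.033 0 0.5; 8 0 -190 0 0.033 0 0.5",
)

```text
clock: 18.22
position: [0.5536, -0.069, 0.2245]
ee_rot: [0.003, -0.059, 0.998, -0.001]
ft_force: [0.4, -0.7, -0.5]
width: 0.0424
grip_force: 0.0
```

```bash
python3 - <<'E'
from h import *
s=snap('top','top3.png');snap('scene')
cv2.imwrite('pics/top3c.png',cv2.resize(s['image'][120:260,330:470,::-1],None,fx=4,fy=4,interpolation=2))
X=cloud(s);im=s['image'].astype(int);red=(im[...,0]>im[...,1]+80)&(X[...,2]>.1)&(X[...,0]>.6)&(abs(X[...,1]+.055)<.05)
P=X[red];print(len(P),P.mean(0),P.min(0),P.max(0))
sc=dict(np.load('last_scene.npz'));X=cloud(sc);im=sc['image'].astype(int);red=(im[...,0]>im[...,1]+80)&(X[...,2]>.1)&(X[...,0]>.6)&(abs(X[...,1]+.055)<.05)
P=X[red];print(len(P),P.mean(0),P.min(0),P.max(0))
E
python3 go.py .4490 -.0805 .0345 6.8
```

```text
130 [ 0.66937272 -0.05419811  0.17049631] [ 0.66223263 -0.0739463   0.1640245 ] [ 0.6777111  -0.03487478  0.17484657]
57 [ 0.66665517 -0.04849533  0.16672796] [ 0.66210701 -0.07449952  0.15880831] [ 0.67196873 -0.03268855  0.17144579]
shift [103.5   0.6 185.9] rot [ 0.     -0.0007 -0.0001] pos [552.  -68.9 220.3] F [-0.4  0.6 -1. ] q6 [-0.12  0.19 -0.02  1.36 -0.   -0.24] w 0.0425 tilt/yaw [-1.732e+02 -4.000e-02  1.800e+02] t 18.3167
```

View pics/top3c.png

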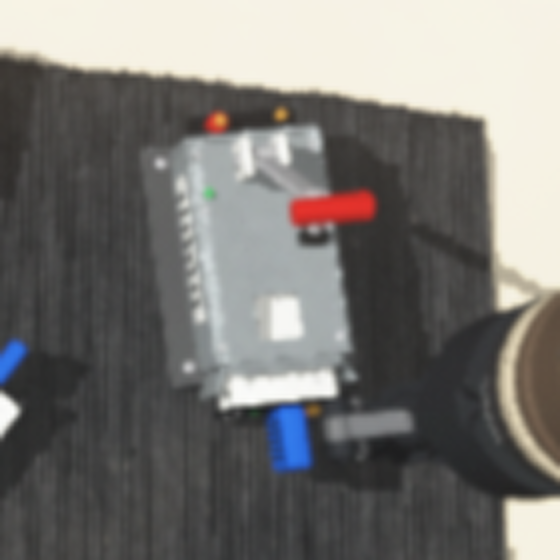

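The module is home: its white top shows in the roof slot at (283,318), and only the front panel end is outside. The lever handle is at (333,207). I'll press it down from above with closed fingers, following its arc.

Request:
jog_arm(
  moves="-20 0 0 0 0 0 0; -50 0 0 0 0 0 0; -80 0 0 0 0 0 0; -110 0 0 0 0 0 0; -122 0 0 0 0 0 0; -122 0 12 0 0 0 0; -122 0 24 0 0 0 0; -122 0 28 0 0 0 0; -122 0 28 0 0 0 0",
)

```text
clock: 19.07
position: [0.6716, -0.0543, 0.1894]
ee_rot: [-0.003, -0.059, 0.998, 0.0]
ft_force: [0.2, -0.6, -0.2]
width: -0.0001
grip_force: 0.0
```

Request:
jog_arm(
  moves="0 0 2 0 0 0 0; 0 0 4 0 0 0 0; 0 0 6 0 0 0 0; 0 0 6 0 0 0 0",
)

```text
clock: 19.4
position: [0.673, -0.0545, 0.1873]
ee_rot: [-0.0, -0.059, 0.998, -0.0]
ft_force: [-0.6, -0.3, -0.1]
width: -0.0001
grip_force: 0.0
```

```bash
python3 - <<'E'
from h import *
s=snap('scene');cv2.imwrite('pics/s3c.png',cv2.resize(s['image'][90:240,270:420,::-1],None,fx=4,fy=4,interpolation=2))
E
python3 go.py .6728 -.0545 .185 6.8
```

```text
shift [0.2 0.  2.5] rot [-0.0002 -0.0001 -0.0002] pos [673.  -54.5 187.5] F [-0.3  0.2  0.3] q6 [-0.08  0.42  0.22  1.37 -0.   -0.2 ] w -0.0001 tilt/yaw [-173.21   -0.   -179.99] t 19.45
```

View pics/s3c.png

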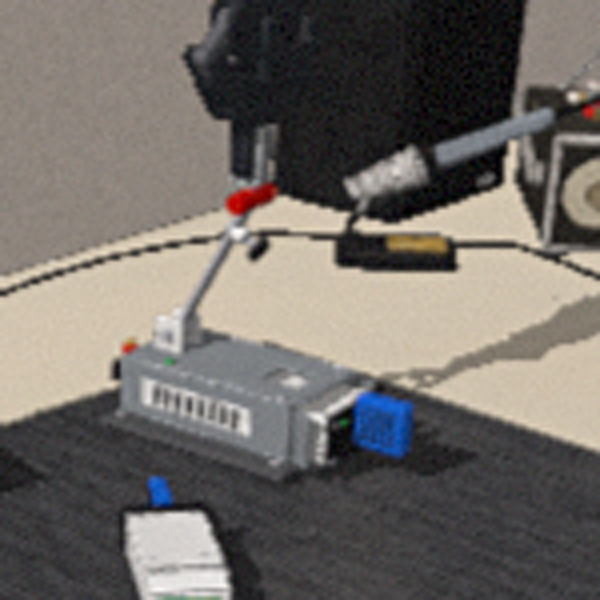

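Scene view: the fingertips sit just above and slightly behind the red bar (contact near (250,190)).

Request:
jog_arm(
  moves="2 0 3 0 0 0 0; 5 0 5 0 0 0 0; 8 0 7.5 0 0 0 0; 12 0 11 0 0 0 0; 17 0 14.5 0 0 0 0; 21 0 18 0 0 0 0; 26 0 22 0 0 0 0; 26 0 22 0 0 0 0",
)

```text
clock: 20.12
position: [0.645, -0.058, 0.1675]
ee_rot: [-0.001, -0.059, 0.998, -0.001]
ft_force: [-6.7, -1.1, 12.0]
width: 0.0001
grip_force: 5.7
```

Request:
jog_arm(
  moves="4 0 4 0 0 0 0; 8 0 8 0 0 0 0; 12 0 12.5 0 0 0 0; 15 0 17 0 0 0 0; 18 0 22 0 0 0 0; 21 0 27 0 0 0 0; 23.5 0 32 0 0 0 0; 26 0 37 0 0 0 0; 26 0 37 0 0 0 0",
)

```text
clock: 20.87
position: [0.6205, -0.0608, 0.1275]
ee_rot: [-0.001, -0.059, 0.998, -0.0]
ft_force: [-0.6, -0.8, 0.0]
width: -0.0002
grip_force: 0.2
```

Run:
```python
from h import *
s=snap('scene');cv2.imwrite('pics/s4c.png',cv2.resize(s['image'][90:240,270:420,::-1],None,fx=4,fy=4,interpolation=2))
X=cloud(s);im=s['image'].astype(int);red=(im[...,0]>im[...,1]+80)&(X[...,2]>.06)&(X[...,0]>.55)&(X[...,0]<.7)&(abs(X[...,1]+.055)<.05)
P=X[red];print(len(P),P.mean(0),P.min(0),P.max(0))
```

```text
45 [ 0.61325791 -0.05110941  0.10830179] [ 0.60792154 -0.07623343  0.10060588] [ 0.62017589 -0.03880444  0.1135659 ]
```

View pics/s4c.png

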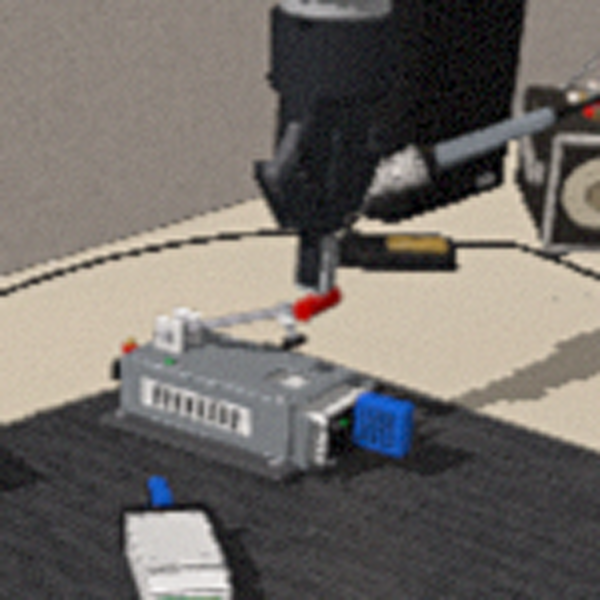

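The lever is well down, the bar at (318,303) still under the fingertips. Continuing.

Request:
jog_arm(
  moves="2 0 5 0 0 0 0; 3.5 0 10 0 0 0 0; 5 0 15 0 0 0 0; 6 0 20 0 0 0 0; 7 0 25 0 0 0 0; 7.5 0 30 0 0 0 0; 8 0 34 0 0 0 0; 8 0 34 0 0 0 0",
)

```text
clock: 21.58
position: [0.6132, -0.0615, 0.093]
ee_rot: [-0.001, -0.059, 0.998, 0.0]
ft_force: [0.7, -0.6, -0.3]
width: -0.0001
grip_force: 0.0
```

Request:
jog_arm(
  moves="0 0 2 0 0 0 0; 0 0 4 0 0 0 0; 0 0 6 0 0 0 0; 0 0 6 0 0 0 0",
)

```text
clock: 21.92
position: [0.6134, -0.0616, 0.088]
ee_rot: [-0.0, -0.059, 0.998, -0.0]
ft_force: [0.2, -0.1, 1.0]
width: -0.0001
grip_force: 0.4
```

Request:
jog_arm(
  moves="0 0 1 0 0 0 0; 0 0 2 0 0 0 0; 0 0 3 0 0 0 0; 0 0 3 0 0 0 0; 0 0 3 0 0 0 0",
)

```text
clock: 22.33
position: [0.6133, -0.0616, 0.0852]
ee_rot: [-0.0, -0.059, 0.998, -0.0]
ft_force: [-1.7, -0.3, 3.5]
width: 0.0002
grip_force: 1.6
```

Request:
jog_arm(
  moves="0 0 1 0 0 0 0; 0 0 2 0 0 0 0; 0 0 2 0 0 0 0; 0 0 2 0 0 0 0",
)

```text
clock: 22.67
position: [0.6134, -0.0616, 0.0843]
ee_rot: [0.0, -0.059, 0.998, -0.0]
ft_force: [-5.4, -1.0, 9.6]
width: 0.0002
grip_force: 4.9
```

Request:
jog_arm(
  moves="0 0 1 0 0 0 0; 0 0 2 0 0 0 0; 0 0 2 0 0 0 0; 0 0 2 0 0 0 0",
)

```text
clock: 23.0
position: [0.6135, -0.0616, 0.084]
ee_rot: [0.001, -0.059, 0.998, -0.0]
ft_force: [-8.5, 0.7, 20.3]
width: -0.0001
grip_force: 9.8
```

Request:
jog_arm(
  moves="0 0 1 0 0 0 0; 0 0 2 0 0 0 0; 0 0 2 0 0 0 0; 0 0 2 0 0 0 0",
)

```text
clock: 23.33
position: [0.6135, -0.0616, 0.0837]
ee_rot: [0.001, -0.059, 0.998, -0.0]
ft_force: [-13.3, 0.8, 29.7]
width: 0.0
grip_force: 14.8
```

Firm against its stop. Now retreat and check.

Request:
jog_arm(
  moves="0 0 -5 0 0 0 0; 0 0 -15 0 0 0 0; 0 0 -40 0 0 0 0; 0 0 -75 0 0 0 0; 20 0 -110 0 0 0 0; 50 0 -130 0 0 0 0; 85 0 -140 0 0 0 0; 120 0 -140 0 0 0 0; 150 0 -140 0 0 0 0; 150 0 -140 0 0 0 0; 150 0 -140 0 0 0 0",
)

```text
clock: 24.25
position: [0.464, -0.0795, 0.22]
ee_rot: [0.001, -0.059, 0.998, -0.0]
ft_force: [0.2, -0.4, -0.1]
width: 0.0003
grip_force: 0.0
```

Run:
```python
from h import *
t=snap('top');s=snap('scene')
A=cv2.resize(s['image'][130:240,290:400,::-1],(400,400),interpolation=2);B=cv2.resize(t['image'][130:250,340:460,::-1],(400,400),interpolation=2)
cv2.imwrite('pics/f.png',np.hstack([A,B]))
for q in(s,t):
    X=cloud(q);im=q['image'].astype(int);k=(X[...,0]>.5)&(X[...,0]<.7)&(abs(X[...,1]+.065)<.05)
    red=k&(im[...,0]>im[...,1]+80)&(X[...,2]>.04);blue=k&(im[...,2]>im[...,0]+50)&(X[...,2]>.03)
    for m in(red,blue):
        P=X[m];print(m.sum(),P.mean(0).round(4),P.min(0).round(4),P.max(0).round(4)) if m.sum() else 0
print(r.get_state()['ft_force'])
```

```text
58 [ 0.6051 -0.055   0.0655] [ 0.5993 -0.0803  0.0567] [ 0.6127 -0.0396  0.0719]
152 [ 0.5622 -0.0624  0.0441] [ 0.545  -0.0889  0.0304] [ 0.5847 -0.0566  0.0555]
109 [ 0.608  -0.0618  0.069 ] [ 0.6    -0.0817  0.0608] [ 0.617  -0.0416  0.0744]
146 [ 0.5634 -0.0654  0.0498] [ 0.5453 -0.0757  0.03  ] [ 0.5821 -0.0587  0.0581]
[ 1.24800443  0.09533106 -0.25215137]
```

View pics/f.png

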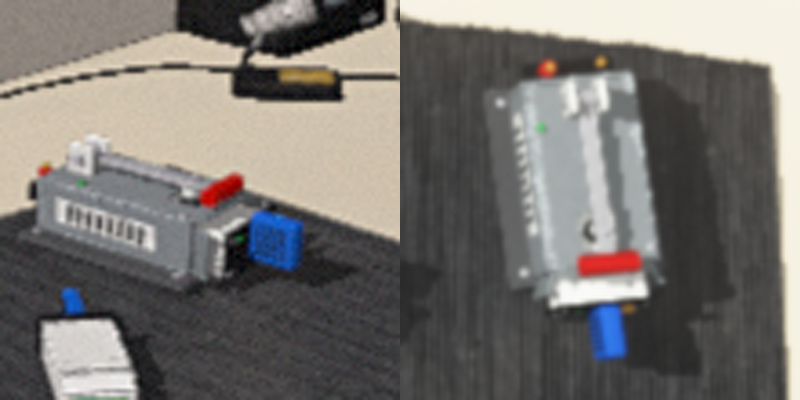

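The lever lies level over the roof, red bar at (610,263) in the right panel. The module is seated with only its panel and grip showing, and nothing else moved.

```bash
python3 -c "
from plant import r
print(r.finish_job())"
```

```text
the job is handed in; nothing more can be done
None
```

The module is loaded in the dock: I slid it past the catch until it came up firm at about 13 N, let go, then swung the lever fully down, and the job is handed in at about 24 s.

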